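Lock the computer's access panel with its quarter-turn fastener

TASK

The computer lying on its side on the bench has just been cleaned out and its sprung access panel stands ajar. Put your fingertips into the slot of the round quarter-turn fastener, press the panel down until it is fully shut, and keeping it pressed turn the fastener clockwise (seen from above) a quarter turn to its stop, so that the panel stays locked shut when you take your hand away. Nothing is to be gripped or lifted, the panel must not be swung further open, and the things standing about are to be left where they are.

Things in the scene. Friction and masses are not known exactly. Their poses are not given: they have to be found in the camera images.
- computer: Black mini-tower computer lying on its side, 330 (its x) x 360 (its y) x 165 mm high, too heavy to shift (fixed). Origin: centre of its underside, on the bench; z up; its -x side is the near side, towards the robot. Its upper face is the hinged access panel (nearest 268 mm) and, beyond the hinge, a fixed strip 58 mm wide.
- panel (a joint): Hinge of the access panel, rad. 0 = fully shut; grows as the near edge rises (0.15 lifts that edge 40 mm). Starts 0.11 to 0.19 open. Hinge springs hold it ajar: unlocked and let go, it rises again to about 0.1. Pressing at the fastener with about 4 N brings it fully shut, against a firm stop.
- panel_hinge (a point): Point on the panel's hinge axis, at the middle of its length. The axis is parallel to the computer's y and lies 161 mm above the bench, 105 mm beyond (+x) the computer's centre. The fastener's axis is 210 mm from it, at the middle of the panel's width.
- panel_edge (a point): Middle of the panel's near edge, upper surface, 270 mm from the hinge. The panel is 4 mm thick and 360 mm wide; shut, its upper surface is 165 mm above the bench.
- dial (a joint): Turn of the fastener, rad: 0 = unlocked, slot parallel to the near edge; grows clockwise seen from above; pi/2 = locked, at the stop, slot square to the near edge, pointing at a white mark on the collar. Starts between 0 and 0.2. About 0.1 Nm turns it; it stays where left. Its cam tongue passes under a keeper in the last third of the turn, only if the panel is pressed fully shut; else it rides onto it.
- slot: Slot in the metal dial, open at the top: 28 mm wide, 73 long, 14 deep. Origin: centre of its floor, on the dial's axis; y along the slot, x across, z out of the panel; moves with dial and panel. Floor 3 mm above the panel's face, dial top 17 mm. Dial 79 mm across, inside a fixed collar as high, 98 mm across. Panel shut: floor 168 mm above the bench, 105 mm nearer (-x) than the computer's centre.
- mug: White mug, 82 mm wide without its handle, 95 mm high, beside the computer. Origin: centre of its underside. Leave alone.
- air_can: Spray can, 60 mm wide, 165 mm high, standing beside the computer. Origin: centre of its underside. Leave alone.
- screwdriver: Screwdriver lying in front of the computer's near side. Leave alone.
- brush: Dusting brush lying to one side of the computer. Leave alone.
- mouse: Black computer mouse, 100 x 58 x 32 mm, in front of the computer's near side. Leave alone.
- hard_disk: Hard disk, 147 x 102 x 26 mm, lying to one side of the computer. Leave alone.
- tape_roll: Roll of black tape, 50 mm wide, 18 mm high, lying on the fixed strip beyond the panel's hinge, on top of the computer. Leave alone.

How it is judged:
By the outcome, as a careful person would: the job done as asked, in the order asked, and still so for the second after the job is handed in, with the robot touching nothing.
It also fails if it takes over 38 s, if anything falls off the work surface, if the arm or the gripper's body presses on something with over 40 N, if the wrist force passes 120 N, or if a joint passes its speed limit or range.

ROBOT

A 7-joint arm with a two-finger parallel gripper is mounted at the origin on the work surface. World frame = base frame: x ahead of the robot, y to its left, z up, the work surface at z = 0. Lengths are in m, angles in rad, forces in N, time in s.
With the tool pointing down it reaches from about 0.4 to 0.875 m from the base axis. Payload 4.4 kg.
Tool frame: the origin (TCP) lies between the finger pads; the fingertips stand 14 mm ahead of it and the grasp point (between the pads) lies 5 mm behind it; z points along the fingers, y is the direction in which the jaws open and shut (so a half turn about z gives the same grasp; the last joint's range is limited). The gripper opens to 85 mm and grips with 20 to 120 N. Pads are 22 mm wide; open, the fingers measure 114 mm over their backs; the gripper's body (76 mm by 85 mm) begins 54 mm behind the grasp point. The pads swing forward as they close: fully open they stand 13 mm farther back than shut.
Start: joints at [-1.333, 0.628, 0.038, 1.517, -0.027, 0.996, -0.02], TCP at [0.194, 0.62, 0.245] pointing down, gripper open.
Joint ranges: [-3.06, 3.06], [-0.37, 2.12], [-1.25, 1.32], [0.18, 2.47], [-1.1, 4.24], [0.23, 1.98], [-2.94, 2.94]. Speed limits (rad/s): [2.57, 2.57, 3.14, 3.14, 3.14, 3.14, 3.14].

INTERFACE

Orientations are given as a 3x3 rotation matrix whose columns are the frame's x, y, z axes.
In Python, from rig import observe, viewer, r gives the robot as it stands. The module is installed in compiled form; this text tells all that it offers.
- The arm moves only by the shell command python3 -m handwheel 'ROWS' [FORCE]. ROWS is JSON, a list that holds one entry, the list of rows, each a list of 7 numbers: the turn, a rotation vector about the tool's x, y, z in rad, then the shift along the tool's x, y, z in m, then the opening in per cent of the stroke, from 0 (shut) to 100 (fully open). A call has 1 to 10 rows; each row is the pose to reach, as a shift and turn from the pose commanded when the call began, along the tool's axes at that moment; what a row does not reach only later rows make up. A row lasts 1/10 s, in which the tool goes at most 50 mm and 8.59 degrees, less where a joint would pass 70% of its speed; a pose out of reach is approached as far as the arm can. A call with a gripper value outside its range is refused whole. The fingers move at their own pace and stop on an object; FORCE is the grip in N (left out, the last holds). Time passes only in rows, so rows that repeat a pose let the fingers close. It gives the time, the measured TCP pose, the force and the opening at its end, in the units of the state.
- observe(): the state, without advancing time (a new reading comes with each control period).
- viewer.capture(name): name is "scene" or "top" or "wrist"; returns (picture, depth): 384x512x3 uint8, red, green, blue; 384x512 float32, m along the optical axis (not along the pixel's ray), 0 where there is no reading.
- viewer.camera_model(name): a dict with "fx", "fy", "cx", "cy" (pixels), "k1" (the pictures are not rectified: a ray, as slopes to the right and down, at radius r is drawn at 1 + k1 r^2 times it, then the intrinsics apply), "R" (3x3) and "t" (3): a world point X has camera coordinates R X + t; the wrist camera has in their place "T_tool_cam" (4x4, takes a point from camera to tool coordinates, whose origin is the TCP and whose axes are the flange's). Camera axes: x right, y down, z forward; pixel columns grow to the right and rows downward; lengths in m; the calibration is good to about 2 mm. A picture is of the moment at which its call begins: read the wrist's pose just before it. camera_model takes no time and is no camera call.
- r.sign_off(): hands the job in, once; it reports no verdict.
The state is a dict: "time_s": time; "joint_pos": joint angles; "qd": joint speeds; "effort": joint torques, N m; "ee_pos": TCP position; "orientation": TCP orientation; "force": force on the tool from outside, world axes, zero at the start; "moment": the same for the moment, N m; "finger_gap": finger opening in m.
Only numpy, scipy, OpenCV 4.12 (cv2) and the standard library are available. Lean on these libraries where they do the work, as an engineer would, in place of code of your own. Each camera call takes 0.05 s, during which the arm holds its last target.

## Working session

There is one attempt and no reset: what is moved stays moved. The work goes in short steps, Python scripts to look and compute and a shell command to move; the robot and the scene stay as the last step left them, time stands still between calls to the robot, and variables do not carry over. Pictures are saved under pics/ and viewed, and the job is handed in when it is done.

```bash
mkdir -p pics; python3 - <<'E'
from rig import observe, viewer, r
import numpy as np, cv2
np.set_printoptions(precision=4,suppress=True)
s=observe()
for k,v in s.items(): print(k,np.array(v))
for n in ["scene","top"]:
    p,d=viewer.capture(n)
    cv2.imwrite(f"pics/{n}0.png",cv2.cvtColor(p,cv2.COLOR_RGB2BGR)); np.save(f"pics/{n}0.npy",d)
    print(n,viewer.camera_model(n))
print(viewer.camera_model("wrist"))
E
```

```text
time_s 0.0
joint_pos [-1.3328  0.6293  0.0385  1.5184 -0.027   0.9963 -0.02  ]
qd [-0.0013 -0.0006  0.0002 -0.0006 -0.0003 -0.0014 -0.0005]
effort [ -0.0003 -56.3394   1.2258 -19.3447   0.0108   0.0103   0.    ]
ee_pos [0.1942 0.6197 0.2444]
orientation [[-0.9542  0.2992 -0.0005]
 [ 0.2992  0.9542 -0.0018]
 [-0.     -0.0019 -1.    ]]
force [-0.8518  1.2176  0.7512]
moment [-0.0343  0.0483  0.0094]
finger_gap 0.08536947192682014
scene {'fx': 366.01869709906185, 'fy': 366.01869709906185, 'cx': 252.57298622753845, 'cy': 188.0712559668556, 'k1': -0.04351376947214951, 'R': array([[ 0.9503, -0.3112,  0.0005],
       [-0.251 , -0.7674, -0.59  ],
       [ 0.1841,  0.5606, -0.8074]]), 't': array([-0.5327,  0.2373,  0.9026])}
top {'fx': 358.4519794440117, 'fy': 358.4519794440117, 'cx': 261.2291341352319, 'cy': 187.4785108865161, 'k1': -0.08162124843534621, 'R': array([[ 0.0187, -0.9998, -0.0089],
       [-0.9944, -0.0176, -0.1046],
       [ 0.1044,  0.0108, -0.9945]]), 't': array([0.0303, 0.5781, 1.145 ])}
{'fx': 316.4530603987338, 'fy': 316.4530603987338, 'cx': 254.4827572711433, 'cy': 194.6665006199716, 'k1': -0.07631697190954105, 'T_tool_cam': array([[ 0.001 , -0.9573, -0.2892,  0.073 ],
       [ 1.    ,  0.001 ,  0.0001,  0.0008],
       [ 0.0002, -0.2892,  0.9573, -0.1285],
       [ 0.    ,  0.    ,  0.    ,  1.    ]])}
```

View pics/scene0.png

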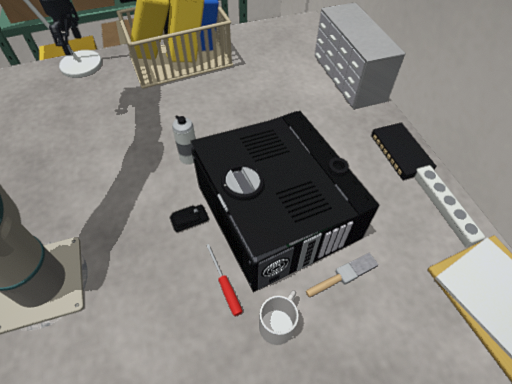

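View pics/top0.png

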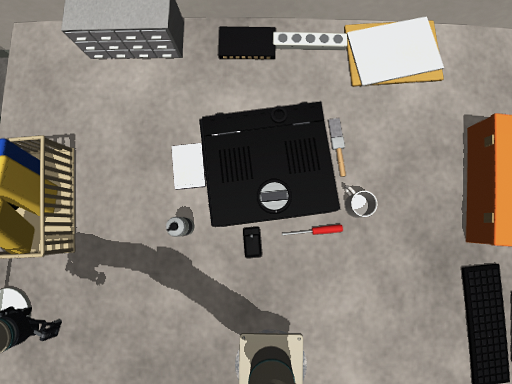

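The scene view shows the computer mid-bench with the dial at about (242,180). In the top view the dial is at about (274,196), the tape roll at (279,114), the can at (178,226) and the mug at (362,203). Next I'll measure these with the depth image.

```bash
cat > h.py <<'E'
import numpy as np, cv2
from rig import observe, viewer
np.set_printoptions(precision=4,suppress=True)
def rays(m,uv):
    uv=np.atleast_2d(np.asarray(uv,float))
    K=np.array([[m['fx'],0,m['cx']],[0,m['fy'],m['cy']],[0,0,1]])
    return cv2.undistortPoints(uv[:,None,:],K,np.array([m['k1'],0,0,0,0]))[:,0]
def cam2world(m,s=None):
    T=np.eye(4)
    if 'R' in m:
        T[:3,:3]=np.array(m['R']).T; T[:3,3]=-np.array(m['R']).T@np.array(m['t']); return T
    W=np.eye(4);W[:3,:3]=s['orientation'];W[:3,3]=s['ee_pos']
    return W@np.array(m['T_tool_cam'])
def pts(m,uv,z,T):
    x=rays(m,uv); P=np.c_[x,np.ones(len(x))]*np.asarray(z)[:,None]
    return P@T[:3,:3].T+T[:3,3]
def cloud(m,d,T):
    v,u=np.nonzero(d>0)
    return np.c_[u,v],pts(m,np.c_[u,v],d[v,u],T)
E
python3 - <<'E'
from h import *
p=cv2.imread('pics/top0.png'); d=np.load('pics/top0.npy')
c=cv2.resize(p[90:240,160:390],None,fx=3.4,fy=3.4,interpolation=cv2.INTER_CUBIC); cv2.imwrite('pics/top0c.png',c)
m=viewer.camera_model('top');T=cam2world(m)
uv=[(274,196),(220,215),(330,200),(240,165),(300,160),(215,128),(310,115),(265,120),(274,170),(178,226),(362,203),(250,240)]
P=pts(m,uv,[d[v,u] for u,v in uv],T)
for a,b in zip(uv,P): print(a,b)
E
```

```text
(274, 196) [0.537  0.0026 0.1912]
(220, 215) [0.4806 0.1532 0.1948]
(330, 200) [ 0.5282 -0.155   0.1942]
(240, 165) [0.6264 0.1019 0.176 ]
(300, 160) [ 0.6433 -0.071   0.1805]
(215, 128) [0.7378 0.1796 0.1668]
(310, 115) [ 0.7824 -0.1016  0.1659]
(265, 120) [0.7645 0.032  0.1661]
(274, 170) [0.6126 0.0035 0.182 ]
(178, 226) [0.447  0.2811 0.1517]
(362, 203) [ 0.534  -0.2979  0.0028]
(250, 240) [0.406  0.0739 0.032 ]
```

View pics/top0c.png

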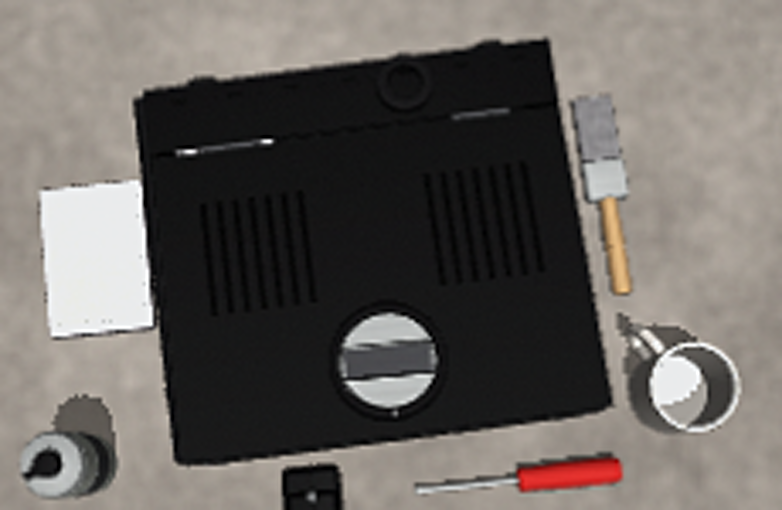

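The crop shows the slot running from (340,368) to (437,355), parallel to the near edge from (175,463) to (610,405). The white mark is at (395,412), on the near side. Next I'll fit the planes, the yaw and the dial centre.

```bash
python3 - <<'E'
from h import *
from scipy.optimize import least_squares
for n in ['top','scene']:
    d=np.load(f'pics/{n}0.npy'); m=viewer.camera_model(n);T=cam2world(m)
    uv,P=cloud(m,d,T)
    ok=(P[:,0]>.4)&(P[:,0]<.9)&(abs(P[:,1])<.25)&(P[:,2]>.12)
    uv,P=uv[ok],P[ok]
    # strip height, bounding rect
    pts2=P[:,:2].astype(np.float32)
    rect=cv2.minAreaRect((pts2*1000)); print(n,'rect',rect, len(P))
    # panel plane: RANSAC-like
    S=P[(P[:,0]<.68)&(P[:,2]>.16)]
    A=None; w=np.ones(len(S),bool)
    for i in range(15):
        A=np.linalg.lstsq(np.c_[S[w],np.ones(w.sum())][:,[0,1,3]],S[w,2],rcond=None)[0]
        r_=S[:,2]-np.c_[S[:,:2],np.ones(len(S))]@A; w=abs(r_)<max(.003,.01-.001*i)
    print('plane',A,'tilt',np.arctan(np.hypot(A[0],A[1])),'yaw',np.degrees(np.arctan2(-A[1],-A[0])))
    st=P[(P[:,0]>.74)&(P[:,2]<.175)]; print('strip z',np.median(st[:,2]))
    h=P[:,2]-np.c_[P[:,:2],np.ones(len(P))]@A
    # collar+dial points: 12-20mm above plane
    D=(h>.009)&(h<.024)&(P[:,0]<.62); Q=P[D]; print('dial n',D.sum())
    cq=cv2.minEnclosingCircle((Q[:,:2]*1000).astype(np.float32)); print('circ',cq,'h',np.median(h[D]),'mean',Q.mean(0))
    sl=(abs(h-.003)<.005)&(np.hypot(*(P[:,:2]-np.array(cq[0])/1000).T)<.042); 
    q=P[sl]; print('slot n',len(q), q.mean(0)); 
    if len(q)>10:
        print(cv2.minAreaRect((q[:,:2]*1000).astype(np.float32)))
E
```

```text
top rect ((643.2061767578125, 26.646820068359375), (345.01922607421875, 372.24127197265625), 8.506502151489258) 14002
plane [-0.1169 -0.0181  0.2531] tilt 0.11777348448003563 yaw 8.796780107354406
strip z 0.16590650390938322
dial n 666
circ ((537.0403442382812, 2.8660902976989746), 48.6668586730957) h 0.016642354338521972 mean [0.536  0.0032 0.2068]
slot n 264 [0.5378 0.0028 0.1929]
((544.9979248046875, 1.6177978515625), (80.74740600585938, 59.81486892700195), 78.50121307373047)
scene rect ((636.3425903320312, 18.455764770507812), (333.70147705078125, 373.6435241699219), 8.667006492614746) 17593
plane [-0.1179 -0.0174  0.2512] tilt 0.11861550692725767 yaw 8.405223847651053
strip z 0.16330370265929872
dial n 853
circ ((535.4526977539062, -0.041692279279232025), 48.653236389160156) h 0.01645872411241006 mean [ 0.5341 -0.0035  0.2043]
slot n 255 [0.5381 0.0051 0.1908]
((537.761962890625, 5.141605377197266), (46.16239547729492, 71.53617858886719), 31.40406036376953)
```

```bash
python3 -m handwheel '[[[0,0,-0.05,-0.03,-0.03,-0.03,40],[0,0,-0.1,-0.06,-0.06,-0.065,40],[0,0,-0.15,-0.095,-0.09,-0.065,40],[0,0,-0.2,-0.13,-0.12,-0.065,40],[0,0,-0.25,-0.165,-0.155,-0.065,40],[0,0,-0.3,-0.2,-0.19,-0.065,40],[0,0,-0.35,-0.235,-0.225,-0.065,40],[0,0,-0.4,-0.27,-0.26,-0.065,40],[0,0,-0.452,-0.305,-0.29,-0.065,40],[0,0,-0.452,-0.335,-0.32,-0.065,40]]]' 20; python3 - <<'E'
from h import *
s=observe()
for k in ['time_s','joint_pos','ee_pos','orientation','force','finger_gap']: print(k,np.array(s[k]))
R=np.array(s['orientation']);print('delta tool',R.T@(np.array([.5365,.002,.31])-s['ee_pos']),'yaw y',np.degrees(np.arctan2(R[1,1],R[0,1])))
E
```

```text
time_s: 1.1
ee_pos: [0.4193, 0.2125, 0.3103]
orientation: [[-0.989, -0.148, 0.0], [-0.148, 0.989, -0.0], [-0.0, -0.0, -1.0]]
force: [0.3, -0.1, 0.2]
finger_gap: 0.0346
time_s 1.1
joint_pos [-0.5503  0.2915  0.0279  1.9113 -0.0097  0.9388  1.2013]
ee_pos [0.4193 0.2125 0.3103]
orientation [[-0.989  -0.1478  0.0003]
 [-0.1478  0.989  -0.0001]
 [-0.0002 -0.0001 -1.    ]]
force [ 0.2595 -0.0596  0.156 ]
finger_gap 0.03457077270814479
delta tool [-0.0848 -0.2255  0.0003] yaw y 98.50042347262391
```

```bash
python3 -m handwheel '[[[0,0,0,-0.017,-0.045,0,40],[0,0,0,-0.034,-0.09,0,40],[0,0,0,-0.051,-0.135,0,40],[0,0,0,-0.068,-0.18,0,40],[0,0,0,-0.085,-0.2255,0,40],[0,0,0,-0.085,-0.2255,0,40],[0,0,0,-0.085,-0.2255,0,40]]]'; python3 - <<'E'
from h import *
s=observe()
for k in ['time_s','joint_pos','ee_pos','force','finger_gap']: print(k,np.array(s[k]))
p,d=viewer.capture('wrist'); import pickle
pickle.dump((s,p,d),open('pics/w1.pkl','wb'))
cv2.imwrite('pics/w1.png',cv2.resize(p[:,:,::-1],None,fx=1.5,fy=1.5,interpolation=cv2.INTER_CUBIC))
m=viewer.camera_model('wrist');T=cam2world(m,s)
uv,P=cloud(m,d,T)
ok=(P[:,0]>.45)&(P[:,0]<.68)&(P[:,1]>-.12)&(P[:,1]<.12)&(P[:,2]>.15)&(P[:,2]<.24); S=P[ok]; w=np.ones(len(S),bool)
for i in range(20):
    A=np.linalg.lstsq(np.c_[S[w][:,:2],np.ones(w.sum())],S[w,2],rcond=None)[0]
    r_=S[:,2]-np.c_[S[:,:2],np.ones(len(S))]@A; w=abs(r_)<max(.002,.02-.001*i)
print('plane',A,np.hypot(A[0],A[1]),np.degrees(np.arctan2(-A[1],-A[0])),w.sum())
D=(r_>.012)&(r_<.022); Q=S[D]; print(D.sum(),cv2.minEnclosingCircle((Q[:,:2]*1000).astype(np.float32)),Q.mean(0))
E
```

```text
time_s: 1.8
ee_pos: [0.5356, 0.003, 0.3097]
orientation: [[-0.989, -0.145, -0.001], [-0.145, 0.989, 0.0], [0.001, 0.0, -1.0]]
force: [-0.5, 0.7, -0.3]
finger_gap: 0.0341
time_s 1.8
joint_pos [-0.135   0.3946  0.1099  1.7527 -0.0503  0.9984  1.7097]
ee_pos [0.5356 0.003  0.3097]
force [-0.4802  0.6573 -0.2758]
finger_gap 0.034144827859655384
plane [-0.1178 -0.0173  0.2527] 0.11905579544607547 8.344978294003406 36240
7863 ((537.362060546875, 3.2746574878692627), 48.78950500488281) [0.5328 0.0026 0.2065]
```

View pics/w1.png

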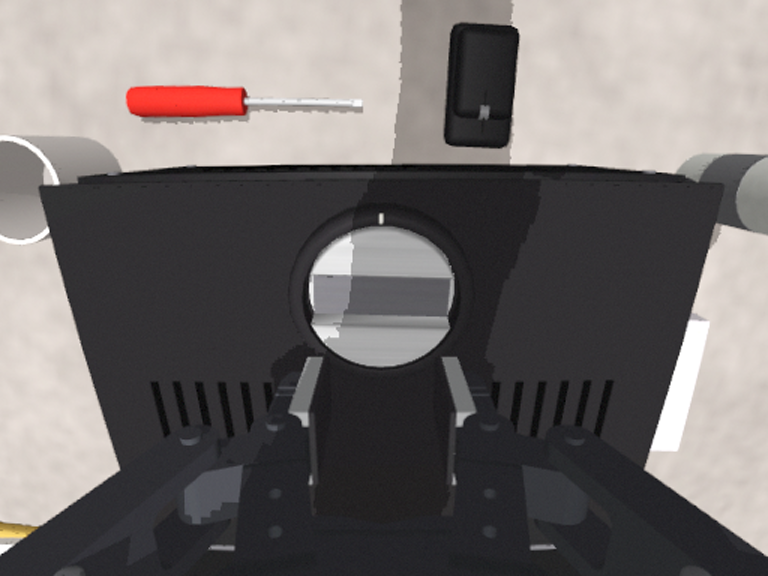

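```bash
python3 - <<'E'
from h import *
import pickle
s,p,d=pickle.load(open('pics/w1.pkl','rb'))
m=viewer.camera_model('wrist');T=cam2world(m,s);uv,P=cloud(m,d,T)
A=np.array([-0.1178,-0.0173,0.2527]); th=np.arctan(.119); yaw=np.radians(8.4)
n=np.array([-A[0],-A[1],1]);n/=np.linalg.norm(n)
ey=np.array([-np.sin(yaw),np.cos(yaw),0]); ey-=n*(ey@n);ey/=np.linalg.norm(ey); ex=np.cross(ey,n)
O=np.array([.537,.003,0]);O[2]=O[:2]@A[:2]+A[2]
L=(P-O)@np.c_[ex,ey,n]
c=(abs(L[:,2]-.017)<.004)&(np.hypot(L[:,0],L[:,1])<.052)
print('collar top h',np.median(L[c,2]),cv2.minEnclosingCircle((L[c][:,:2]*1000).astype(np.float32)))
# slot floor
f=(L[:,2]<.009)&(L[:,2]>-.004)&(np.hypot(L[:,0],L[:,1])<.040)
print('floor',f.sum(),np.median(L[f,2]),cv2.minAreaRect((L[f][:,:2]*1000).astype(np.float32)),L[f].min(0),L[f].max(0))
for y0 in range(-32,33,8):
    g=f&(abs(L[:,1]-y0/1000)<.002); print(y0,L[g,0].min(),L[g,0].max())
# far edges of dial-top boundary
# fingers in tool frame
R=np.array(s['orientation']);t=(P-s['ee_pos'])@R
g=(t[:,2]<.03)&(t[:,2]>-.02)&(abs(t[:,1])<.06)
for sg in (1,-1):
    q=t[g&(t[:,1]*sg>0)]; print('finger',sg,len(q),q.min(0),q.max(0))
    for z in (-.015,-.01,-.005,0,.005,.01,.015): 
        w=q[abs(q[:,2]-z)<.0025]
        if len(w): print(z,len(w),w.min(0),w.max(0))
E
```

```text
collar top h 0.0167369492306828 ((-0.9760635495185852, -0.004010485019534826), 48.84238815307617)
floor 2773 0.0030037984716668235 ((-8.728604316711426, 0.191802978515625), (79.77021026611328, 45.89067459106445), 88.2026596069336) [-0.0324 -0.04   -0.0011] [0.0149 0.0398 0.009 ]
-32 -0.025472227251753327 0.012714434618048694
-24 -0.032416535889445895 0.01318552086722111
-16 -0.010239562033498715 0.013170035497751776
-8 -0.00993676582615464 0.013764577938580684
0 -0.00981109472959121 0.013844345514649373
8 -0.009240687996977496 0.014084145924254741
16 -0.009045068114430805 0.014468160024877932
24 -0.009210637081746633 0.014662534698963267
32 -0.025608618824321045 0.014861123579999061
finger 1 1246 [-0.0127  0.0171 -0.02  ] [0.0108 0.0313 0.0134]
-0.015 257 [-0.0127  0.0174 -0.0175] [ 0.0105  0.0311 -0.0125]
-0.01 237 [-0.012   0.0173 -0.0125] [ 0.0108  0.0309 -0.0075]
-0.005 207 [-0.0119  0.0173 -0.0075] [ 0.0104  0.031  -0.0025]
0 205 [-0.0114  0.0174 -0.0025] [0.0107 0.0313 0.0025]
0.005 164 [-0.0124  0.0174  0.0025] [0.0105 0.0309 0.0074]
0.01 69 [-0.0119  0.0174  0.0076] [0.0103 0.0242 0.0125]
0.015 5 [-0.0027  0.0174  0.0126] [0.0005 0.0176 0.0134]
finger -1 1253 [-0.0127 -0.0305 -0.02  ] [ 0.0106 -0.0165  0.0141]
-0.015 259 [-0.0125 -0.0304 -0.0175] [ 0.0103 -0.0166 -0.0125]
-0.01 238 [-0.0116 -0.0302 -0.0125] [ 0.0105 -0.0166 -0.0075]
-0.005 221 [-0.012  -0.0305 -0.0075] [ 0.0105 -0.0165 -0.0025]
0 199 [-0.0118 -0.0304 -0.0025] [ 0.0106 -0.0166  0.0024]
0.005 164 [-0.0127 -0.03    0.0025] [ 0.0105 -0.0166  0.0075]
0.01 64 [-0.012  -0.0235  0.0075] [ 0.0102 -0.0167  0.0125]
0.015 8 [-0.0056 -0.017   0.0125] [ 0.0003 -0.0167  0.0141]
```

```bash
cat > plan.py <<'E'
from h import *
from scipy.spatial.transform import Rotation as Ro
yawc=np.radians(8.4)
ex=np.array([np.cos(yawc),np.sin(yawc),0]);ey=np.array([-np.sin(yawc),np.cos(yawc),0]);ez=np.array([0,0,1.])
F0=np.array([.5368,.003,.192]); th0=.118
H=F0-ex*(-.210*np.cos(th0)+.007*np.sin(th0))-ez*(.210*np.sin(th0)+.007*np.cos(th0))
def floor(th): return H+ex*(-.210*np.cos(th)+.007*np.sin(th))+ez*(.210*np.sin(th)+.007*np.cos(th))
def pose(th,gap,dial,tip=.014,tilt=None):
    """tool pose with tips gap above slot floor centre; tilt th"""
    tilt=th if tilt is None else tilt
    B=np.c_[-ex,ey,-ez]              # vertical tool, y along comp y
    B=B@Ro.from_rotvec([0,0,dial]).as_matrix()
    Rt=Ro.from_rotvec(ey*(-tilt)).as_matrix()  # sign checked by print
    n=np.cos(th)*ez+np.sin(th)*ex
    R=Rt@B
    if tilt and R[:,2]@ex>0: R=Ro.from_rotvec(ey*tilt).as_matrix()@B
    return R, floor(th)+n*gap-R[:,2]*tip
def row(R0,p0,R,p):
    return np.r_[Ro.from_matrix(R0.T@R).as_rotvec(),R0.T@(p-p0)]
E
python3 - <<'E'
from plan import *
s=observe(); print(s['time_s'],s['ee_pos'],np.array(s['orientation']),s['force'])
R0=np.array(s['orientation']);p0=np.array(s['ee_pos'])
print('H',H)
for th,g in [(th0,.04),(th0,.02),(th0,.004)]:
    R,p=pose(th,g,.033); print(th,g,row(R0,p0,R,p),p,R[:,2])
E
```

```text
1.85 [0.5351 0.0047 0.3098] [[-0.9891 -0.1475 -0.0015]
 [-0.1475  0.9891  0.0008]
 [ 0.0014  0.001  -1.    ]] [-0.0518  1.4548 -0.1342]
H [0.7423 0.0333 0.1603]
0.118 0.04 [ 0.0028  0.1166  0.0345 -0.0078 -0.002   0.0641] [0.5431 0.0039 0.2456] [-0.1165 -0.0172 -0.993 ]
0.118 0.02 [ 0.0028  0.1166  0.0345 -0.0055 -0.002   0.084 ] [0.5408 0.0036 0.2258] [-0.1165 -0.0172 -0.993 ]
0.118 0.004 [ 0.0028  0.1166  0.0345 -0.0036 -0.0021  0.0999] [0.5389 0.0033 0.2099] [-0.1165 -0.0172 -0.993 ]
```

```bash
python3 -m handwheel '[[[0,0.03,0.01,-0.002,-0.0005,0.02,40],[0,0.06,0.02,-0.004,-0.001,0.04,40],[0.002,0.09,0.03,-0.006,-0.002,0.055,40],[0.003,0.117,0.035,-0.008,-0.002,0.064,40],[0.003,0.117,0.035,-0.008,-0.002,0.064,40],[0.003,0.117,0.035,-0.008,-0.002,0.064,40],[0.003,0.117,0.035,-0.008,-0.002,0.064,40]]]'; python3 - <<'E'
from plan import *
import pickle
s=observe(); p,d=viewer.capture('wrist'); s2=observe()
pickle.dump((s,p,d),open('pics/w2.pkl','wb'))
cv2.imwrite('pics/w2.png',cv2.resize(p[:,:,::-1],None,fx=1.5,fy=1.5,interpolation=cv2.INTER_CUBIC))
print(s['ee_pos'],s2['ee_pos'],s['force'],s2['force'],s['qd'])
m=viewer.camera_model('wrist');T=cam2world(m,s);uv,P=cloud(m,d,T)
A=np.array([-0.1178,-0.0173,0.2527]);r_=P[:,2]-P[:,:2]@A[:2]-A[2]
w=(P[:,0]>.45)&(P[:,0]<.68)&(abs(P[:,1])<.12)
pl=w&(abs(r_)<.004);print('plane off',np.median(r_[pl]))
D=w&(abs(r_-.0167)<.003);print('circ',D.sum(),cv2.minEnclosingCircle((P[D][:,:2]*1000).astype(np.float32)))
R0=np.array(s2['orientation']);p0=np.array(s2['ee_pos']);print(R0)
for th,g in [(th0,.04),(th0,.02),(th0,.004)]:
    R,p=pose(th,g,.033); print(th,g,row(R0,p0,R,p),p,R[:,2])
E
```

```text
time_s: 2.55
ee_pos: [0.544, 0.0037, 0.2472]
orientation: [[-0.987, -0.114, -0.114], [-0.112, 0.993, -0.018], [0.115, -0.005, -0.993]]
force: [0.1, -0.7, 0.5]
finger_gap: 0.0341
[0.544  0.0037 0.2472] [0.544  0.0036 0.2472] [ 0.0977 -0.7204  0.5343] [ 0.3296 -0.3908 -0.6115] [ 0.0057 -0.0046  0.0018  0.001  -0.0015 -0.0007 -0.0017]
plane off 0.00013125632398158782
circ 11316 ((538.1051025390625, 3.2340965270996094), 48.73023986816406)
[[-0.987  -0.1135 -0.1139]
 [-0.1121  0.9935 -0.018 ]
 [ 0.1152 -0.005  -0.9933]]
0.118 0.04 [-0.0011  0.0025 -0.0003  0.0007  0.0005  0.0016] [0.5431 0.0039 0.2456] [-0.1165 -0.0172 -0.993 ]
0.118 0.02 [-0.0011  0.0025 -0.0003  0.0007  0.0005  0.0216] [0.5408 0.0036 0.2258] [-0.1165 -0.0172 -0.993 ]
0.118 0.004 [-0.0011  0.0025 -0.0003  0.0007  0.0005  0.0376] [0.5389 0.0033 0.2099] [-0.1165 -0.0172 -0.993 ]
```

View pics/w2.png

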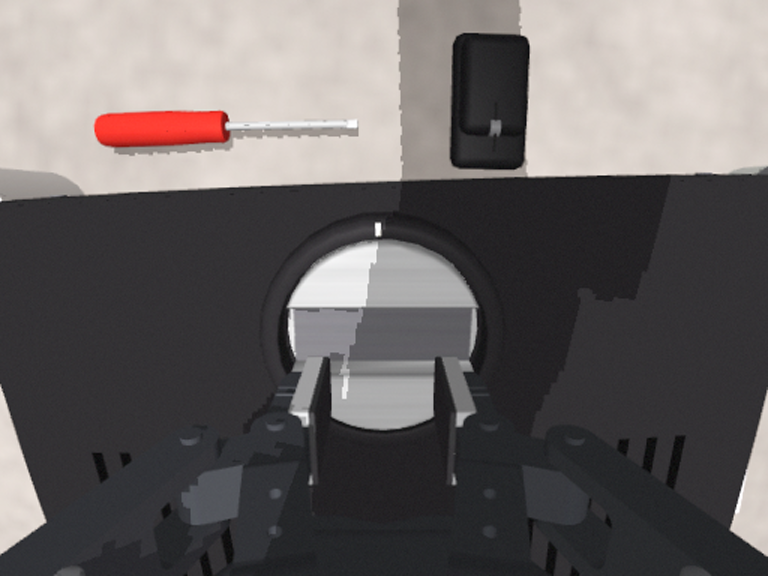

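The slot lies at rows 308–360 in the picture (columns 290–478), level with the image. The fingertips are at columns 300 and 462, inside the slot's length, so the alignment is good. Going down into the slot.

```bash
python3 -m handwheel '[[[0,0.001,0,0.0007,0,0.01,40],[0,0.002,0,0.0007,0,0.02,40],[0,0.002,0,0.0007,0,0.026,40],[0,0.002,0,0.0007,0,0.031,40],[0,0.002,0,0.0007,0,0.035,40],[0,0.002,0,0.0007,0,0.035,40],[0,0.002,0,0.0007,0,0.035,40]]]'; python3 - <<'E'
from plan import *
s=observe();p,d=viewer.capture('wrist'); 
cv2.imwrite('pics/w3.png',cv2.resize(p[200:384,120:400,::-1],None,fx=2.8,fy=2.8,interpolation=cv2.INTER_CUBIC))
print(s['ee_pos'],s['force'],s['moment'])
R0=np.array(s['orientation']);p0=np.array(s['ee_pos'])
n=np.array([.117,.017,.993]);tip=p0+R0[:,2]*.014; print('tip-floor',(tip-F0)@np.c_[ex,ey,n])
E
```

```text
time_s: 3.3
ee_pos: [0.5393, 0.0027, 0.2116]
orientation: [[-0.987, -0.113, -0.117], [-0.112, 0.994, -0.018], [0.119, -0.005, -0.993]]
force: [-0.8, -0.7, 0.6]
finger_gap: 0.0343
[0.5393 0.0027 0.2116] [-0.8257 -0.6827  0.6272] [ 0.005  -0.1604 -0.0537]
tip-floor [ 0.0008 -0.0007  0.0058]
```

View pics/w3.png

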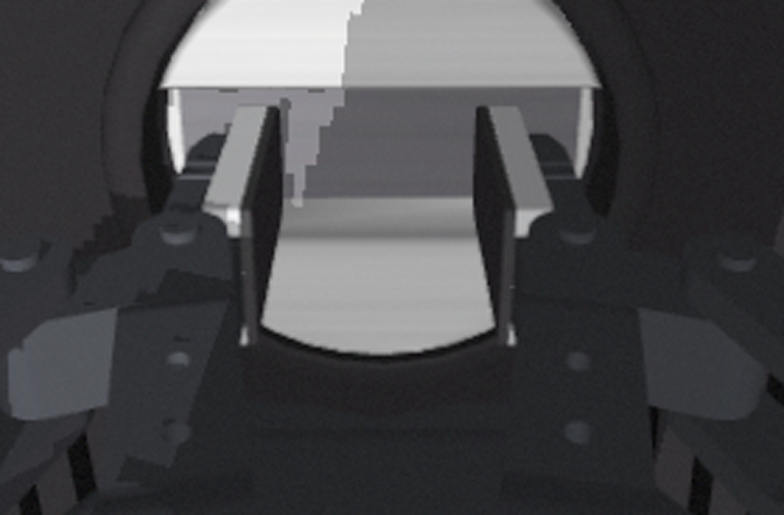

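The fingertips are inside the slot, at rows 105–200 between the slot walls at 88 and 200, with no contact force. Now I'll work out the pressing arc.

```bash
python3 - <<'E'
from plan import *
s=observe();R0=np.array(s['orientation']);p0=np.array(s['ee_pos'])
for th,g in [(.118,0),(.1,0),(.08,0),(.06,0),(.04,0),(.02,0),(0,0),(0,-.003),(0,-.006)]:
    R,p=pose(th,g,.035); print(th,g,row(R0,p0,R,p),p)
E
```

```text
0.118 0 [-0.0011 -0.0005  0.0014  0.0002  0.0007  0.0059] [0.5384 0.0032 0.2059]
0.1 0 [-0.0017 -0.0185  0.0014  0.0006  0.0007  0.0097] [0.5377 0.0031 0.2022]
0.08 0 [-0.0024 -0.0385  0.0014  0.0009  0.0007  0.0139] [0.5369 0.003  0.198 ]
0.06 0 [-0.0031 -0.0585  0.0014  0.0011  0.0007  0.0181] [0.5362 0.0029 0.1939]
0.04 0 [-0.0038 -0.0785  0.0014  0.0012  0.0007  0.0224] [0.5355 0.0028 0.1897]
0.02 0 [-0.0045 -0.0984  0.0015  0.0013  0.0007  0.0266] [0.535  0.0027 0.1855]
0 0 [-0.0052 -0.1184  0.0015  0.0012  0.0007  0.0308] [0.5345 0.0027 0.1813]
0 -0.003 [-0.0052 -0.1184  0.0015  0.0009  0.0007  0.0338] [0.5345 0.0027 0.1783]
0 -0.006 [-0.0052 -0.1184  0.0015  0.0005  0.0007  0.0368] [0.5345 0.0027 0.1753]
```

```bash
python3 -m handwheel '[[[0,0,0.001,0,0.0007,0.005,40],[-0.002,-0.02,0.001,0.0006,0.0007,0.01,40],[-0.002,-0.04,0.001,0.001,0.0007,0.014,40],[-0.003,-0.06,0.001,0.001,0.0007,0.018,40],[-0.004,-0.08,0.0015,0.0012,0.0007,0.0225,40],[-0.0045,-0.1,0.0015,0.0013,0.0007,0.0265,40],[-0.005,-0.118,0.0015,0.0012,0.0007,0.029,40],[-0.005,-0.118,0.0015,0.0012,0.0007,0.029,40],[-0.005,-0.118,0.0015,0.0012,0.0007,0.029,40]]]'; python3 - <<'E'
from plan import *
s=observe()
print(s['ee_pos'],s['force'],s['moment'])
R0=np.array(s['orientation']);p0=np.array(s['ee_pos']);print(R0)
tip=p0+R0[:,2]*.014; print('tip',tip,tip-floor(0))
E
```

```text
time_s: 4.25
ee_pos: [0.5346, 0.0028, 0.1832]
orientation: [[-0.994, -0.111, -0.001], [-0.111, 0.994, -0.0], [0.001, -0.0, -1.0]]
force: [-0.6, 0.3, 2.0]
finger_gap: 0.0341
[0.5346 0.0028 0.1832] [-0.6136  0.2782  1.9814] [-0.0144  0.111   0.0093]
[[-0.9938 -0.1114 -0.001 ]
 [-0.1114  0.9938 -0.0002]
 [ 0.001  -0.0001 -1.    ]]
tip [0.5346 0.0028 0.1692] [0.     0.0001 0.0018]
```

```bash
python3 -m handwheel '[[[0,0,0,0,0,0.001,40],[0,0,0,0,0,0.002,40],[0,0,0,0,0,0.003,40],[0,0,0,0,0,0.003,40],[0,0,0,0,0,0.003,40]]]'; python3 -c "
from h import *
s=observe();print(s['ee_pos'],s['force'],s['moment'])"
```

```text
time_s: 4.75
ee_pos: [0.5345, 0.0028, 0.1811]
orientation: [[-0.994, -0.111, -0.001], [-0.111, 0.994, 0.0], [0.001, 0.0, -1.0]]
force: [-4.0, 0.5, 13.2]
finger_gap: 0.0341
[0.5345 0.0028 0.1811] [-4.0326  0.4747 13.1651] [ 0.0323  0.7225 -0.0082]
```

It is pressed onto the stop with 13 N (about 4 N is needed to shut it). Now I'll turn in stages, keeping it pressed.

```bash
python3 -m handwheel '[[[0,0,0.08,0,0,0.0005,40],[0,0,0.18,0,0,0.0005,40],[0,0,0.28,0,0,0.0005,40],[0,0,0.38,0,0,0.0005,40],[0,0,0.48,0,0,0.0005,40],[0,0,0.58,0,0,0.0005,40],[0,0,0.68,0,0,0.0005,40],[0,0,0.74,0,0,0.0005,40],[0,0,0.8,0,0,0.0005,40],[0,0,0.8,0,0,0.0005,40]]]'; python3 - <<'E'
from h import *
s=observe();p,d=viewer.capture('wrist')
cv2.imwrite('pics/w4.png',cv2.resize(p[:,:,::-1],None,fx=1.5,fy=1.5,interpolation=cv2.INTER_CUBIC))
print(s['ee_pos'],s['force'],s['moment'],np.array(s['joint_pos']));R=np.array(s['orientation']);print(R,98.4-np.degrees(np.arctan2(R[1,1],R[0,1])))
E
```

```text
time_s: 5.75
ee_pos: [0.5347, 0.0021, 0.181]
orientation: [[-0.771, 0.637, -0.0], [0.637, 0.771, -0.001], [-0.0, -0.001, -1.0]]
force: [-4.8, -0.7, 17.7]
finger_gap: 0.0342
[0.5347 0.0021 0.181 ] [-4.8187 -0.6574 17.6818] [-0.1814  0.9767 -0.0896] [-0.2766  0.5722  0.3302  1.9129 -0.275   0.7005  1.097 ]
[[-0.7711  0.6367 -0.0002]
 [ 0.6367  0.7711 -0.0006]
 [-0.0002 -0.0006 -1.    ]] 47.94630262787193
```

View pics/w4.png

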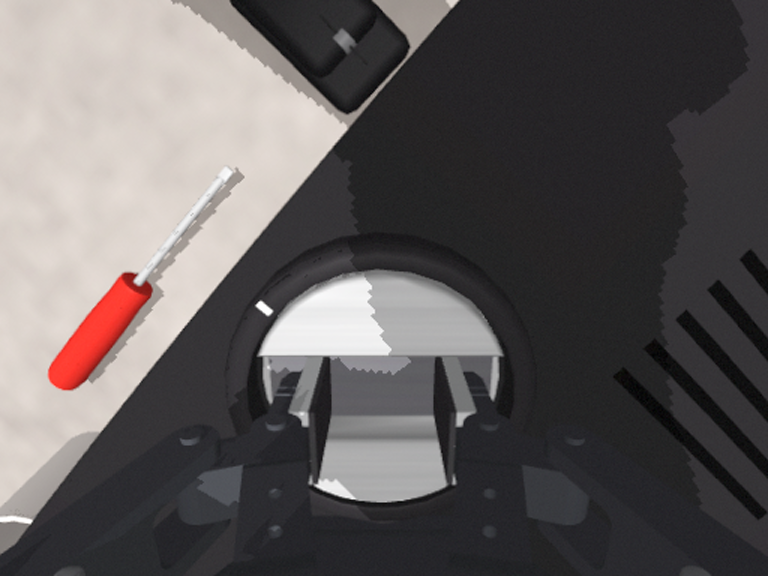

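The dial follows the fingers, and the slot is level in the picture between them. The mark is at (264,308), about 40° away clockwise. Continuing.

```bash
python3 -m handwheel '[[[0,0,0.1,0,0,0.0003,40],[0,0,0.2,0,0,0.0003,40],[0,0,0.3,0,0,0.0003,40],[0,0,0.4,0,0,0.0003,40],[0,0,0.5,0,0,0.0003,40],[0,0,0.6,0,0,0.0003,40],[0,0,0.68,0,0,0.0003,40],[0,0,0.75,0,0,0.0003,40],[0,0,0.75,0,0,0.0003,40]]]'; python3 - <<'E'
from h import *
s=observe();p,d=viewer.capture('wrist')
cv2.imwrite('pics/w5.png',cv2.resize(p[:,:,::-1],None,fx=1.5,fy=1.5,interpolation=cv2.INTER_CUBIC))
print(s['ee_pos'],s['force'],s['moment'],np.array(s['joint_pos']));R=np.array(s['orientation']);print(98.4-np.degrees(np.arctan2(R[1,1],R[0,1])))
E
```

```text
time_s: 6.7
ee_pos: [0.5345, 0.0016, 0.181]
orientation: [[-0.13, 0.992, -0.0], [0.992, 0.13, -0.001], [-0.001, -0.001, -1.0]]
force: [-5.2, -1.5, 20.6]
finger_gap: 0.0341
[0.5345 0.0016 0.181 ] [-5.154  -1.5279 20.6293] [-0.3335  1.2928 -0.1127] [-0.4141  0.6111  0.5502  1.9171 -0.4596  0.7407  0.532 ]
90.93474671851185
```

View pics/w5.png

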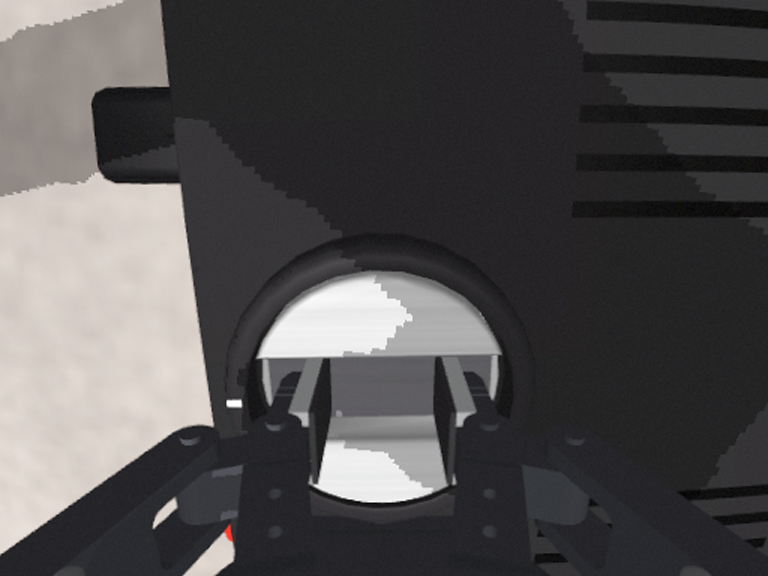

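The slot edge, (257,358)–(500,355), trails the tool by about 1°, and the mark is at (234,404). I'll turn on against the stop while watching the moment.

```bash
python3 -m handwheel '[[[0,0,0.04,0,0,0,40],[0,0,0.08,0,0,0,40],[0,0,0.08,0,0,0,40]]]'; python3 - <<'E'
from h import *
s=observe()
print(s['force'],s['moment']);R=np.array(s['orientation']);print(98.4-np.degrees(np.arctan2(R[1,1],R[0,1])))
E
```

```text
time_s: 7.05
ee_pos: [0.5351, 0.0017, 0.1811]
orientation: [[-0.051, 0.999, 0.001], [0.999, 0.051, -0.001], [-0.001, 0.001, -1.0]]
force: [-4.3, -0.9, 18.9]
finger_gap: 0.0342
[-4.2865 -0.8581 18.8715] [-0.2544  0.9571 -0.0036]
95.45916227933859
```

```bash
python3 -m handwheel '[[[0,0,0.03,0,0,0,40],[0,0,0.06,0,0,0,40],[0,0,0.06,0,0,0,40]]]'; python3 - <<'E'
from h import *
s=observe()
p,d=viewer.capture('wrist')
cv2.imwrite('pics/w6.png',cv2.resize(p[:,:,::-1],None,fx=1.5,fy=1.5,interpolation=cv2.INTER_CUBIC))
print(s['force'],s['moment']);R=np.array(s['orientation']);print(98.4-np.degrees(np.arctan2(R[1,1],R[0,1])))
E
```

```text
time_s: 7.35
ee_pos: [0.5356, 0.0025, 0.1811]
orientation: [[0.006, 1.0, 0.002], [1.0, -0.006, -0.0], [-0.0, 0.002, -1.0]]
force: [-2.2, 0.2, 17.5]
finger_gap: 0.0343
[-2.1671  0.1501 17.5402] [0.0507 0.7558 0.2975]
98.76714682779206
```

View pics/w6.png

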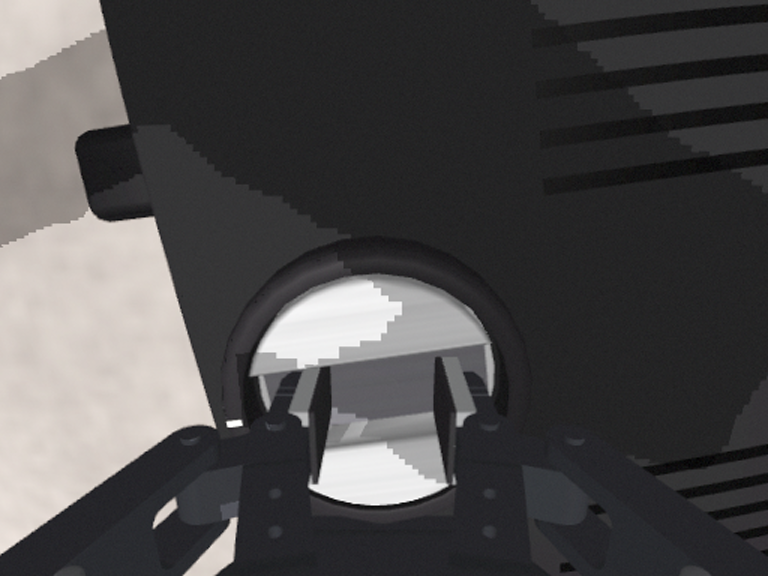

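The slot edge, (250,375)–(490,344), now trails the tool by about 7°. That puts the dial at about 90° and the fingers against the slot walls, with 0.3 Nm on the stop. One more nudge.

```bash
python3 -m handwheel '[[[0,0,0.025,0,0,0,40],[0,0,0.05,0,0,0,40],[0,0,0.05,0,0,0,40]]]'; python3 - <<'E'
from h import *
s=observe()
p,d=viewer.capture('wrist')
cv2.imwrite('pics/w7.png',cv2.resize(p[:,:,::-1],None,fx=1.5,fy=1.5,interpolation=cv2.INTER_CUBIC))
print(s['force'],s['moment']);R=np.array(s['orientation']);print(98.4-np.degrees(np.arctan2(R[1,1],R[0,1])))
E
```

```text
time_s: 7.7
ee_pos: [0.5356, 0.0025, 0.1811]
orientation: [[0.05, 0.999, 0.001], [0.999, -0.05, -0.001], [-0.001, 0.001, -1.0]]
force: [-3.7, -1.6, 17.8]
finger_gap: 0.0343
[-3.6914 -1.6137 17.7655] [-0.1172  0.7844  1.856 ]
101.27402257600835
```

View pics/w7.png

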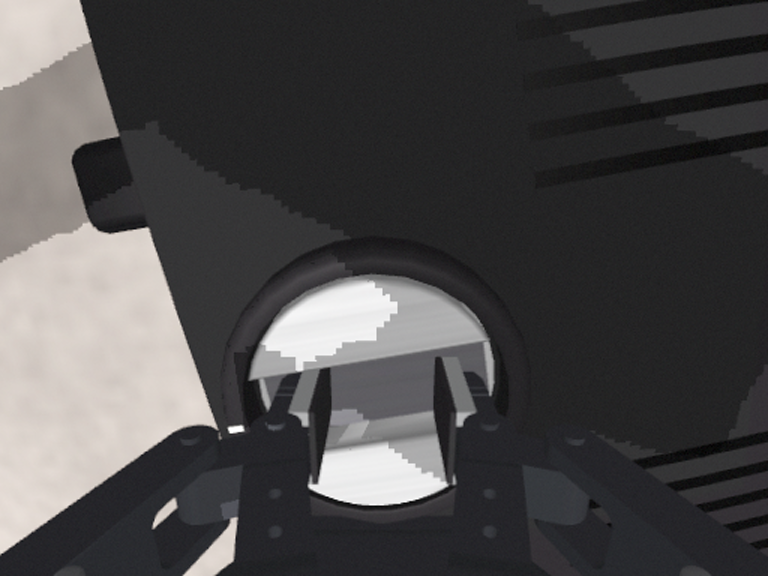

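The moment is 1.86 Nm, so the dial is firmly against its stop. I'll ease the torque first, then unload the press, centre the fingers within the slack, and lift straight out.

```bash
python3 -m handwheel '[[[0,0,-0.025,0,0,0,40],[0,0,-0.045,0,0,0,40],[0,0,-0.045,0,0,-0.001,40],[0,0,-0.045,0,0,-0.002,40],[0,0,-0.045,0,0,-0.003,40],[0,0,-0.045,0,0,-0.004,40],[0,0,-0.07,0,0,-0.0045,40],[0,0,-0.1,0,0,-0.005,40],[0,0,-0.1,0,0,-0.005,40]]]'; python3 - <<'E'
from h import *
s=observe()
p,d=viewer.capture('wrist')
cv2.imwrite('pics/w8.png',cv2.resize(p[:,:,::-1],None,fx=1.5,fy=1.5,interpolation=cv2.INTER_CUBIC))
print(s['ee_pos'],s['force'],s['moment']);R=np.array(s['orientation']);print(98.4-np.degrees(np.arctan2(R[1,1],R[0,1])))
E
```

```text
time_s: 8.65
ee_pos: [0.5335, 0.0029, 0.1839]
orientation: [[-0.042, 0.999, -0.003], [0.999, 0.042, 0.001], [0.001, -0.003, -1.0]]
force: [0.3, 0.2, 0.6]
finger_gap: 0.0336
[0.5335 0.0029 0.1839] [0.2547 0.1769 0.5749] [-0.0929  0.0877  0.0103]
95.97048125334747
```

View pics/w8.png

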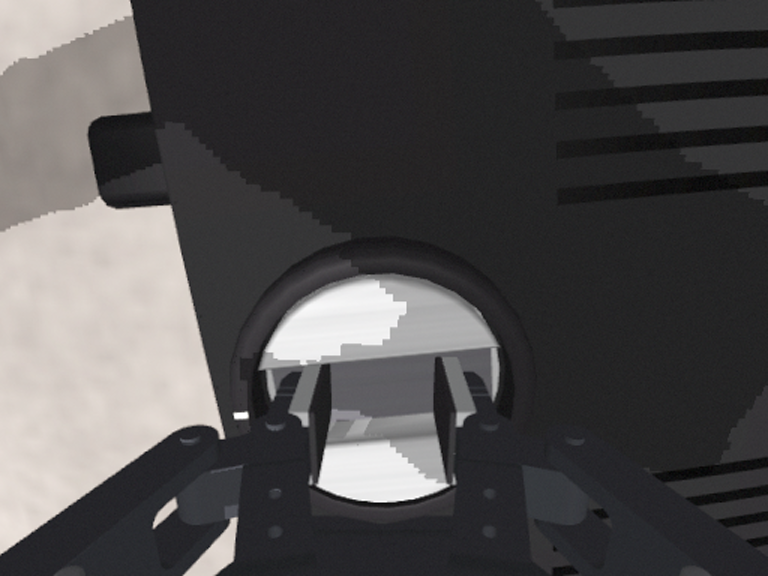

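The fingers are free at 0.6 N, and the dial reads about 90° (slot edge (262,369)–(498,347), 5° behind the tool at 96°). Lifting out.

```bash
python3 -m handwheel '[[[0,0,0,0,0,-0.005,40],[0,0,0,0,0,-0.012,40],[0,0,0,0,0,-0.02,40],[0,0,0,0,0,-0.045,40],[0,0,0,0,0,-0.08,40],[0,0,0,0,0,-0.12,40],[0,0,0,0,0,-0.13,40],[0,0,0,0,0,-0.13,40],[0,0,0,0,0,-0.13,40]]]'; python3 - <<'E'
from h import *
import pickle
s=observe()
p,d=viewer.capture('wrist');p2,d2=viewer.capture('scene')
cv2.imwrite('pics/w9.png',cv2.resize(p[:,:,::-1],None,fx=1.5,fy=1.5,interpolation=cv2.INTER_CUBIC));cv2.imwrite('pics/s9.png',p2[:,:,::-1])
print(s['ee_pos'],s['force'],s['qd'])
m=viewer.camera_model('wrist');T=cam2world(m,s);uv,P=cloud(m,d,T)
w=(P[:,0]>.46)&(P[:,0]<.68)&(abs(P[:,1])<.12)&(P[:,2]<.175)&(P[:,2]>.15)&(np.hypot(P[:,0]-.534,P[:,1]-.003)>.052); S=P[w]
A=np.linalg.lstsq(np.c_[S[:,:2],np.ones(len(S))],S[:,2],rcond=None)[0];print('plane',A,len(S),np.median(S[:,2]))
h=P[:,2]-P[:,:2]@A[:2]-A[2]
c=(abs(h-.017)<.004)&(np.hypot(P[:,0]-.534,P[:,1]-.003)<.055); C,rad=cv2.minEnclosingCircle((P[c][:,:2]*1000).astype(np.float32));print(C,rad)
C=np.array(C)/1000;yaw=np.radians(8.4);ex=np.array([np.cos(yaw),np.sin(yaw)]);ey=np.array([-np.sin(yaw),np.cos(yaw)])
L=(P[:,:2]-C)@np.c_[ex,ey]; f=(h<.009)&(h>-.003)&(np.hypot(*L.T)<.04)
for x in range(-28,29,8):
    g=f&(abs(L[:,0]-x/1000)<.002)
    if g.any(): print(x,L[g,1].min(),L[g,1].max())
E
```

```text
time_s: 9.6
ee_pos: [0.534, 0.0032, 0.3135]
orientation: [[-0.043, 0.999, -0.002], [0.999, 0.043, 0.0], [0.0, -0.002, -1.0]]
force: [-1.0, -0.1, -0.2]
finger_gap: 0.0341
[0.534  0.0032 0.3135] [-1.0087 -0.0954 -0.2015] [ 0.0049  0.0228 -0.0082  0.0158 -0.     -0.0016  0.0003]
plane [-0.0054 -0.0004  0.1688] 42514 0.16563464390975385
(534.6651611328125, 2.9975271224975586) 48.731449127197266
-28 -0.014386055940372415 0.029450438216475163
-20 -0.014461682758525819 0.034924270722626764
-12 -0.014279273485235932 0.03776844797192706
-4 -0.014454192372228945 0.03949768721571597
4 -0.014411780201856303 0.010910700165845881
12 -0.014383086109185325 0.037770405979672204
20 -0.014368330941277294 0.0347132742501025
28 -0.014421573635856713 0.029336927945871328
```

View pics/w9.png

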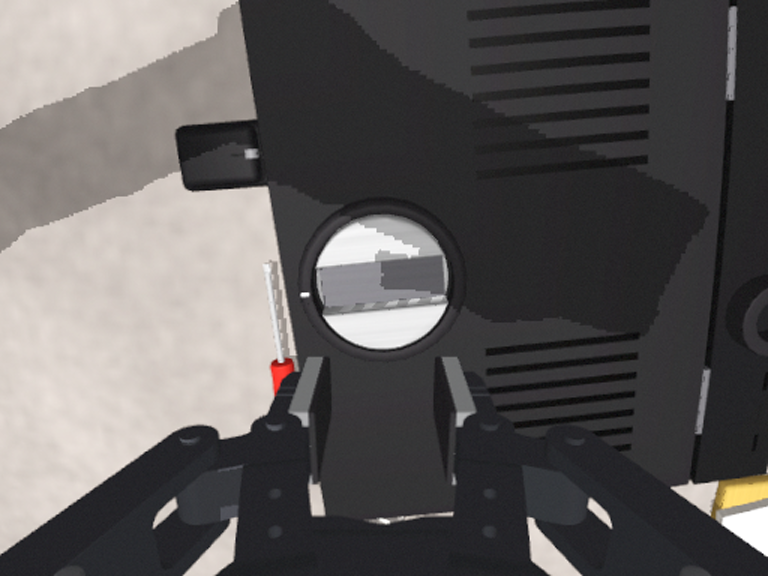

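View pics/s9.png

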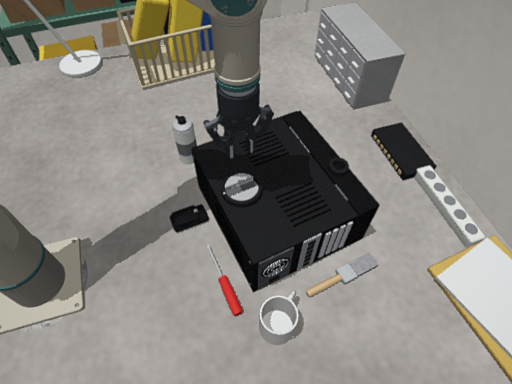

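The panel is flat at 0.165 m, and the slot is square to the near edge and points at the mark at (305,295). The surroundings are where they were and the hand is clear, so I'm handing the job in.

```bash
python3 -c "
from rig import r
print(r.sign_off())"
```

```text
the job is handed in; nothing more can be done
None
```

The panel is shut and locked, and the job was handed in at about 9.7 s. I put the part-open fingertips into the slot and pressed the panel onto its stop. Pressing with 13–21 N throughout, I turned the fastener clockwise until it came up firmly against its stop at about 1.9 Nm. Then I eased the torque and the press, and lifted straight out.

**Last checks, with the hand clear:**
- **Panel:** its upper face measured 0.1656 m above the bench. The fitted tilt was 0.005 rad, which is shut within measuring error, and it had not sprung back up.
- **Fastener:** the slot edge was square to the near edge to within about 0.2° (plus roughly 0.5° of doubt in the computer's measured angle), and it pointed at the white mark.
- **Surroundings:** in the last pictures the things I could compare looked to be where they started. I checked this by eye and did not measure it.

No check failed. The only disagreement was 2–3 mm between the top and scene cameras on where the dial was, which I settled with the wrist camera.

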